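Reverse the ratchet and slacken the clamp bolt

ROBOT

A 6-joint arm with a two-finger parallel gripper is mounted at the origin on the work surface. World frame = base frame: x ahead of the robot, y to its left, z up, the work surface at z = 0. Lengths are in m, angles in rad, forces in N, time in s.
With the tool pointing down it reaches from about 0.35 to 0.775 m from the base axis. Payload 5.5 kg.
Tool frame: the origin (TCP) lies between the finger pads; the fingertips stand 11 mm ahead of it and the grasp point (between the pads) lies 8 mm behind it (tips_ahead is the distance from the TCP to the fingertips, in m); z points along the fingers, y is the line along which they close (so a half turn about z gives the same grasp; the last joint's range is limited). The gripper opens to 85 mm and grips with 20 to 120 N. Pads are 22 mm wide; open, the fingers measure 114 mm over their backs; the gripper's body (76 mm by 85 mm) begins 54 mm behind the grasp point. The pads swing forward as they close: fully open they stand 13 mm farther back than shut.
Start: joints at [-1.362, 0.313, 0.046, 1.304, 0, 1.431], TCP at [0.197, -0.54, 0.242] pointing down, gripper open.
Joint ranges: [-2.76, 2.76], [-0.86, 1.69], [-1.03, 1.26], [-2.2, 2.34], [-1.47, 1.5], [-3.14, 3.14]. Speed limits (rad/s): [2.57, 2.57, 3.14, 3.14, 3.14, 3.14].

INTERFACE

Orientations are given as a unit quaternion [w, x, y, z].
In Python, from workcell import * gives the robot as it stands. The module is installed in compiled form; this text tells all that it offers.
- The arm moves only by the tool jog_arm, never from a script. Its argument "moves" is a list of rows, each an object with "fingers": the closure, from 0 (fully open) to 1 (shut); "slide": the shift along the tool's x, y, z in mm, a list of three; "angular": the turn, a rotation vector about the tool's x, y, z in degrees, a list of three. A call has 1 to 10 rows; each row is the pose to reach, as a shift and turn from the pose commanded when the call began, along the tool's axes at that moment; what a row does not reach only later rows make up. A row lasts 1/12 s, in which the tool goes at most 41.7 mm and 7.16 degrees, less where a joint would pass 70% of its speed; a pose out of reach is approached as far as the arm can. A call with a gripper value outside its range is refused whole. The fingers move at their own pace and stop on an object; "squeeze" is the grip in N (left out, the last holds). Time passes only in rows, so rows that repeat a pose let the fingers close. It gives the time, the measured TCP pose, the force, the opening and the grip force at its end, in the units of the state.
- get_state(): the state, without advancing time (a new reading comes with each control period).
- read_camera(name): name is "scene" or "top"; returns a dict with "color" (420x560x3 uint8, red, green, blue), "fovy" (degrees; the focal length in pixels is half the picture's height over the tangent of half this angle, whatever the lens; pixels are square), "cx", "cy" (the principal point, pixels), "world_from_camera" (4x4, takes a point from camera to world coordinates). Camera axes: x right, y down, z forward; pixel columns grow to the right and rows downward; lengths in m; the calibration is good to about 2 mm. A picture is of the moment at which its call begins. There is no depth.
- hand_in(): hands the job in; it is judged then, once.
Trained networks look in a picture, given as the dict that the camera call returned (one of the last four; its "shot" number tells which), for a name from the list of things; names that differ only in an ending like _2 or _b are one class to them, and where a whole thing is asked for, a point or a joint stands for the part that bears it (a point fixed in the world has none). Each returns a list of dicts, best first, with "p" (0 to 1); they miss things now and then, are a little off and sometimes report something else, mostly with a low value. They report only what shows in the picture. A call takes as long as a camera call.
- look_for(target, picture): "point" ([column, row] in pixels, amid what is visible of it).
- tip_of(target, picture): "point" ([column, row] in pixels: a listed point, or the origin of a listed thing).
The state is a dict: "clock": time; "joint_pos": joint angles; "qvel": joint speeds; "tau": joint torques, N m; "tcp_pos": TCP position; "orientation": TCP orientation; "wrist_force": force on the tool from outside, world axes, zero at the start; "ft_torque": the same for the moment, N m; "finger_gap": finger opening in m; "grip_force": force on a finger pad.
Only numpy, scipy, OpenCV 4.12 (cv2) and the standard library are available. Lean on these libraries where they do the work, as an engineer would, in place of code of your own. Each camera call takes 0.05 s, during which the arm holds its last target. There are 200 camera calls.

TASK

The ratchet on the hold-down clamp's bolt is still set to tighten. Flip its orange direction lever fully over to the green-dot (loosen) side, then work the handle to and fro between its posts to loosen the bolt (anticlockwise seen from above) until you feel its red pointer come to rest against the yellow stop pin. Turn the bolt only with the ratchet, never tighten it, don't force the pin, leave the lever on loosen, and the mug, the tin, the spare socket and the spare nut where they are.

Things in the scene. Friction and masses are not known exactly. Their poses are not given: they have to be found in the camera images.
- clamp: hold-down clamp fixed to the bench: steel base plate 240 x 170 x 12 mm (170 across y), blue strap pressing a copper-coloured flat bar 340 mm long. Origin: on the vertical axis of the clamp bolt, at bench level; z up. x points from the bolt along the strap to the bar; the ratchet handle points roughly along -x. Two posts, 16 mm in diameter, 80 mm high, at x -58, y +-62 mm limit its swing.
- handle (a joint): swing of the ratchet handle about the bolt axis, rad: 0 along the clamp's -x, growing anticlockwise from above (loosening); posts stop it at -0.62 and +0.62. Idle it drags 0.4 N m (clicks every 0.39 rad running back); driving the bolt takes 1.4 N m, about 9.5 N at mid grip; after a reversal it idles up to 0.39 rad before it takes the bolt along.
- grip (a point): middle of the black round grip of the ratchet handle: 24 mm in diameter, 80 mm long, level, 150 mm from the bolt axis and 70 mm above the bench. Its x axis points along the handle towards the bolt, z up.
- lever (a joint): orange direction lever, rad, about the bolt axis, relative to the handle; 0: tab straight over the handle. -0.45 (red dot) tighten, +0.45 (green dot, anticlockwise from above) loosen; hard stops at both. Drags 0.1 N m (2.5 N at the tab's end), stays where left; over 10 N at the tab's end against its stop begins to swing the handle too.
- lever_tab (a point): push point on the lever's tab: 40 mm from the bolt axis, 99.5 mm above the bench. The tab is an upright fin 8 mm thick, 91 to 108 mm above the bench, from the axis out to 46 mm, on top of the ratchet head (68 mm in diameter, top 86 mm above the bench; lever's disc 38 mm in diameter up to 91.5 mm). x points inwards along the tab, z up.
- bolt (a joint): turn of the clamp bolt, rad: 0 tight as found, growing anticlockwise seen from above as it is loosened; it meets the stop pin somewhere between 1.2 and 1.8 rad, different each time. It stays where it is left.
- pointer (a point): red pointer, 8 mm wide and 8 mm high, on the collar that turns with the bolt under the ratchet head. Origin: 50 mm from the bolt axis, 38 mm above the bench, in the middle of its width. Not to be pushed by the robot.
- stop_pin (a point): yellow upright pin 8 mm in diameter, top 50 mm above the bench, 50 mm from the bolt axis in the pointer's anticlockwise path; origin on its axis 38 mm above the bench. Pointer against it: the origins are 8 mm apart. It snaps above 60 N from the pointer: about 20 N at mid grip on top of the 9.5 N that turn the bolt. Not to be pushed by the robot.
- spare_socket: spare steel socket, an upright ring 34 mm in diameter and 38 mm high, standing beside the clamp; leave alone
- spare_nut: brass round nut, ring 32 mm in diameter and 16 mm high, lying beside the clamp; leave alone
- mug: blue ceramic mug 80 mm in diameter, 90 mm high; leave alone
- rivet_tin: closed green tin, 70 mm in diameter, 100 mm high; leave alone

How it is judged:
By the outcome, as a careful person would: the job done as asked, in the order asked, and still so for the second after the job is handed in, with the robot touching nothing.
It also fails if it takes over 72 s, if anything falls off the work surface, if the arm or the gripper's body presses on something with over 40 N, if the wrist force passes 120 N, or if a joint passes its speed limit or range.

## Working session

There is one attempt and no reset: what is moved stays moved. The work goes in short steps, Python scripts to look and compute and a tool call to move; the robot and the scene stay as the last step left them, time stands still between calls to the robot, and variables do not carry over. Pictures are saved under pics/ and viewed, at most 10 in all, crops included, and the job is handed in when it is done.

Besides the shell and the picture viewer there is one more tool, called after "Emit:" as name([rows], argument=value, ...), one row to a line, values as JSON. jog_arm: Moves the arm, as the interface text tells. Its arguments: {"type":"object","properties":{"moves":{"type":"array","items":{"type":"object","properties":{"fingers":{"type":"number"},"slide":{"type":"array","items":{"type":"number"}},"angular":{"type":"array","items":{"type":"number"}}}}},"squeeze":{"type":"number"}},"required":["moves"]}

```bash
mkdir -p pics; cat > h.py <<'E'
from workcell import *
import numpy as np, cv2
from scipy.spatial.transform import Rotation as R
def ray(pic,uv):
    h=pic["color"].shape[0]; f=h/2/np.tan(np.radians(pic["fovy"])/2)
    d=np.array([(uv[0]-pic["cx"])/f,(uv[1]-pic["cy"])/f,1.])
    T=np.array(pic["world_from_camera"]); return T[:3,3],T[:3,:3]@d
def atz(pic,uv,z):
    o,d=ray(pic,uv); return o+d*(z-o[2])/d[2]
def proj(pic,p):
    T=np.linalg.inv(np.array(pic["world_from_camera"])); q=T[:3,:3]@np.array(p)+T[:3,3]
    h=pic["color"].shape[0]; f=h/2/np.tan(np.radians(pic["fovy"])/2)
    return q[:2]/q[2]*f+[pic["cx"],pic["cy"]]
def save(pic,n): cv2.imwrite("pics/"+n,pic["color"][:,:,::-1])
Z=dict(clamp=0,grip=.07,lever_tab=.0995,pointer=.038,stop_pin=.038,spare_socket=0,spare_nut=0,mug=0,rivet_tin=0)
E
python3 - <<'E'
from h import *
np.set_printoptions(precision=4,suppress=True)
for n in("top","scene"):
    p=read_camera(n); save(p,n+"0.png"); print(n,p["fovy"],np.array(p["world_from_camera"])[:3,3])
    for k,z in Z.items():
        r=tip_of(k,p)[:2]
        for q in r: print(k,round(q["p"],2),np.round(q["point"],1),atz(p,q["point"],z))
s=get_state(); print(s)
E
```

```text
top 52.2823463125926 [ 0.4798 -0.0252  1.1095]
clamp 0.95 [315.6 196.2] [ 0.6421 -0.1002  0.    ]
grip 0.82 [340.4 248.9] [ 0.5014 -0.1507  0.07  ]
grip 0.27 [329.1 178.3] [ 0.6752 -0.1302  0.07  ]
lever_tab 0.55 [316.3 202.2] [ 0.6131 -0.0946  0.0995]
pointer 0.47 [328.6 182.2] [ 0.6713 -0.1318  0.038 ]
pointer 0.45 [316.1 196.2] [ 0.6365 -0.0989  0.038 ]
stop_pin 0.64 [363.  173.6] [ 0.6906 -0.2196  0.038 ]
spare_socket 0.47 [264.  196.6] [0.6452 0.0348 0.    ]
spare_nut 0.73 [316.9 202.4] [ 0.6256 -0.103   0.    ]
spare_nut 0.67 [361.4 174.9] [ 0.6948 -0.2221  0.    ]
mug 0.87 [134.8 212.7] [0.6129 0.3752 0.    ]
rivet_tin 0.59 [430.6 213.7] [ 0.5872 -0.396   0.    ]
scene 55.827196096151205 [ 0.929  -0.5401  0.6702]
clamp 0.92 [282.5 275.2] [ 0.6357 -0.0905  0.    ]
grip 0.78 [206.8 248.7] [ 0.4985 -0.1634  0.07  ]
grip 0.44 [163.9 383.7] [ 0.6273 -0.4123  0.07  ]
lever_tab 0.6 [265.7 238.2] [ 0.6003 -0.0967  0.0995]
spare_socket 0.75 [315.1 239.7] [0.643  0.0387 0.    ]
spare_nut 0.6 [270.1 331.6] [ 0.689  -0.2165  0.    ]
spare_nut 0.48 [210.3 248.3] [ 0.4542 -0.1142  0.    ]
mug 0.82 [364.  163.6] [0.6129 0.3803 0.    ]
rivet_tin 0.84 [160.7 382.5] [ 0.586  -0.3989  0.    ]
{'clock': 1.0, 'joint_pos': array([-1.3616,  0.3132,  0.0461,  1.3036,  0.    ,  1.4312]), 'qvel': array([-0.0018,  0.0017, -0.0006,  0.0023, -0.002 , -0.0004]), 'tau': array([ -0.    , -48.0471,  29.882 ,   0.0002,  -0.0004,   0.    ]), 'tcp_pos': array([ 0.1965, -0.5404,  0.2423]), 'orientation': array([0.0001, 0.9848, 0.1735, 0.    ]), 'wrist_force': array([ 0.0056, -0.4411,  0.2668]), 'ft_torque': array([ 0.0073,  0.0077, -0.0389]), 'grip_force': 0.0, 'finger_gap': 0.08550689596055225}
```

```bash
python3 - <<'E'
from h import *
for n,c in(("top",(220,110,420,290)),("scene",(160,180,360,330))):
    a=cv2.imread(f"pics/{n}0.png"); x0,y0,x1,y1=c
    cv2.imwrite(f"pics/{n}0c.png",cv2.resize(a[y0:y1,x0:x1],None,fx=4 if n=="scene" else 3.3,fy=4 if n=="scene" else 3.3,interpolation=cv2.INTER_CUBIC))
E
```

```text
(no output)
```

View pics/top0c.png

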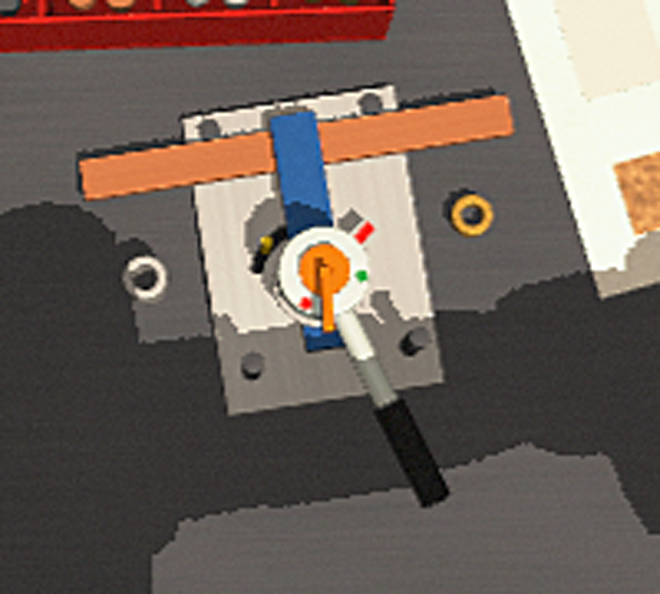

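View pics/scene0c.png

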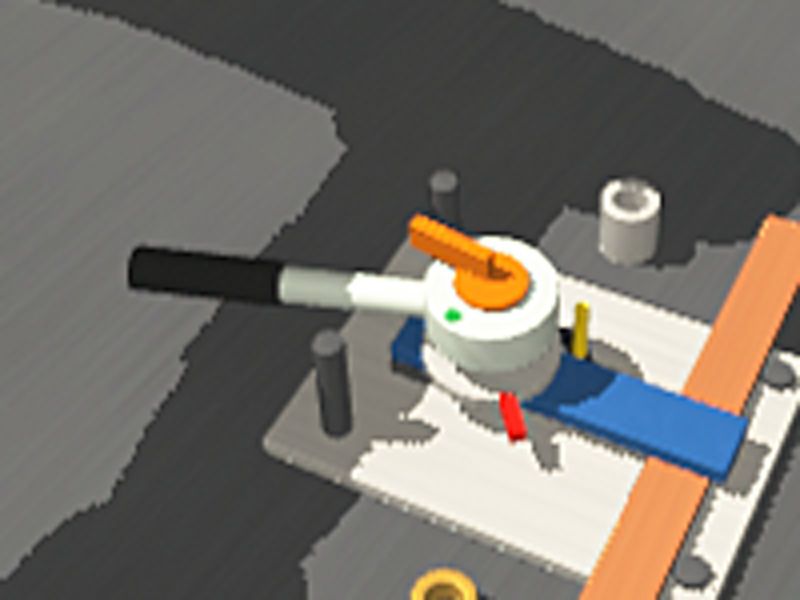

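The top view shows the bolt axis near (318,191), the lever tab end at (319,210) on the red-dot side, the grip at (345,248), posts at (296,221) and (346,213), the red pointer at (331,180) and the yellow pin at (301,184). The scene view agrees: the tab is on the side away from the green dot, and nothing is beside the grip.

```bash
python3 - <<'E'
from h import *
np.set_printoptions(precision=4,suppress=True)
p=read_camera("top")
P=lambda u,v,z:atz(p,(220+u/3.3,110+v/3.3),z)
A=P(324,268,.0915);p1=P(252,366-6,.08);p2=P(415,341-6,.08)
bl,br,tl,tr=P(230,414,.012),P(442,381,.012),P(183,120,.012),P(395,86,.012)
print("axis",A,"posts",p1,p2,"d",np.linalg.norm(p1-p2))
ex=(tl-bl+tr-br)/2;ex/=np.linalg.norm(ex);ph=np.arctan2(ex[1],ex[0]);print("plate",bl,br,tl,tr,"yaw",ph)
pm=(p1-p2);print("post yaw",np.arctan2(-pm[0],pm[1]))
print("axis from posts",(p1+p2)/2+.058*np.array([np.cos(ph),np.sin(ph),0]))
for n,q in(("grip",P(412,455,.075)),("gripend",P(435,500,.07)),("tab",P(328,329,.104)),("ptr",P(365,232,.04)),("pin",P(266,241,.048))):
    d=q-A;print(n,q,"r",np.hypot(*d[:2]),"ang from -x",(np.arctan2(d[1],d[0])-ph-np.pi+np.pi)%(2*np.pi)-np.pi)
E
```

```text
axis [ 0.6406 -0.1006  0.0915] posts [ 0.576  -0.0464  0.08  ] [ 0.5908 -0.1661  0.08  ] d 0.12063437282650726
plate [ 0.5407 -0.0294  0.012 ] [ 0.5616 -0.1948  0.012 ] [0.7754 0.0009 0.012 ] [ 0.7974 -0.1681  0.012 ] yaw 0.12053365047053487
post yaw 0.12327182377243781
axis from posts [ 0.641  -0.0993  0.08  ]
grip [ 0.5035 -0.1608  0.075 ] r 0.1497413057119934 ang from -x 0.2933053407998951
gripend [ 0.4704 -0.1768  0.07  ] r 0.18649151449289825 ang from -x 0.30044512038320104
tab [ 0.5944 -0.1009  0.104 ] r 0.04617115420455453 ang from -x -0.11363505044520039
ptr [ 0.6756 -0.1368  0.04  ] r 0.0503648307747578 ang from -x 2.2194936327550545
pin [ 0.6696 -0.0606  0.048 ] r 0.04945228698346145 ang from -x -2.317640568765898
```

```bash
cat >> h.py <<'E'
AX=np.array([.641,-.100]); YAW=.121
def pol(a,r,off=0):
    "xy and tool heading (x outward) for angle a from clamp -x, shifted off m anticlockwise"
    t=np.pi+YAW+a; return AX+r*np.array([np.cos(t),np.sin(t)])+off*np.array([-np.sin(t),np.cos(t)]), t
def rows(poses,base=None):
    "poses: (xy,z,heading). base: commanded (xyz,heading) else measured. prints slide, turn"
    s=get_state()
    if base is None:
        m=R.from_quat(np.roll(s["orientation"],-1)); x=m.apply([1,0,0]); b=np.array(s["tcp_pos"]); h=np.arctan2(x[1],x[0]); print("tilt",m.apply([0,0,1]))
    else: b,h=np.array(base[0]),base[1]
    print("base",np.round(b,4),round(h,4))
    X=np.array([np.cos(h),np.sin(h),0]);Y=np.array([np.sin(h),-np.cos(h),0])
    for xy,z,t in poses:
        d=np.array([*xy,z])-b; dh=(t-h+np.pi)%(2*np.pi)-np.pi
        print("slide",np.round([1e3*d@X,1e3*d@Y,-1e3*d[2]],1),"ang z",round(-np.degrees(dh),1))
E
python3 - <<'E'
from h import *
xy,t=pol(-.135,.042); rows([(xy,.19,t),(xy,.106,t)])
E
```

```text
tilt [-2.31705295e-05 -1.22368142e-04 -9.99999992e-01]
base [ 0.1965 -0.5404  0.2423] 0.3488
slide [ 529.  -276.9   52.3] ang z -159.2
slide [ 529.  -276.9  136.3] ang z -159.2
```

Emit:
jog_arm([
  {"fingers":0.6,"slide":[26,-14,2],"angular":[0,0,-7]},
  {"fingers":0.6,"slide":[55,-29,4],"angular":[0,0,-14]},
  {"fingers":0.6,"slide":[85,-44,6],"angular":[0,0,-21]},
  {"fingers":0.6,"slide":[115,-60,8],"angular":[0,0,-28]},
  {"fingers":0.6,"slide":[145,-76,10],"angular":[0,0,-35]},
  {"fingers":0.6,"slide":[175,-92,12],"angular":[0,0,-42]},
  {"fingers":0.6,"slide":[205,-108,14],"angular":[0,0,-49]},
  {"fingers":0.6,"slide":[235,-123,16],"angular":[0,0,-56]},
  {"fingers":0.6,"slide":[265,-139,18],"angular":[0,0,-63]},
  {"fingers":0.6,"slide":[295,-155,20],"angular":[0,0,-70]},
])

```text
clock: 1.88
tcp_pos: [0.4217, -0.2926, 0.2224]
orientation: [0.0, 0.705, 0.709, -0.0]
wrist_force: [1.1, -0.6, -0.1]
finger_gap: 0.0341
grip_force: 0.0
```

```bash
python3 - <<'E'
from h import *
xy,t=pol(-.135,.042); rows([(xy,.19,t),(xy,.106,t)])
E
```

```text
tilt [ 4.31496061e-04 -4.90502214e-04 -9.99999787e-01]
base [ 0.4217 -0.2926  0.2224] 1.5764
slide [192.2 178.4  32.4] ang z -88.9
slide [192.2 178.4 116.4] ang z -88.9
```

Emit:
jog_arm([
  {"fingers":0.6,"slide":[20,18,3],"angular":[0,0,-7]},
  {"fingers":0.6,"slide":[40,36,6],"angular":[0,0,-14]},
  {"fingers":0.6,"slide":[60,54,9],"angular":[0,0,-21]},
  {"fingers":0.6,"slide":[80,72,12],"angular":[0,0,-28]},
  {"fingers":0.6,"slide":[100,90,15],"angular":[0,0,-35]},
  {"fingers":0.6,"slide":[120,108,18],"angular":[0,0,-42]},
  {"fingers":0.6,"slide":[140,126,21],"angular":[0,0,-49]},
  {"fingers":0.6,"slide":[160,146,24],"angular":[0,0,-56]},
  {"fingers":0.6,"slide":[180,166,28],"angular":[0,0,-63]},
  {"fingers":0.6,"slide":[192,178,32],"angular":[0,0,-70]},
])

```text
clock: 2.72
tcp_pos: [0.6006, -0.0999, 0.1901]
orientation: [0.0, 0.17, 0.985, 0.0]
wrist_force: [0.1, 0.7, 0.7]
finger_gap: 0.0341
grip_force: 0.0
```

```bash
python3 - <<'E'
from h import *
xy,t=pol(-.135,.042); rows([(xy,.19,t),(xy,.106,t)])
E
```

```text
tilt [ 1.05328541e-03  2.83873452e-04 -9.99999405e-01]
base [ 0.6006 -0.0999  0.1901] 2.8
slide [ 1.7 -0.   0.1] ang z -18.8
slide [ 1.7 -0.  84.1] ang z -18.8
```

Emit:
jog_arm([
  {"fingers":0.6,"slide":[1,0,10],"angular":[0,0,-7]},
  {"fingers":0.6,"slide":[2,0,25],"angular":[0,0,-14]},
  {"fingers":0.6,"slide":[2,0,40],"angular":[0,0,-19]},
  {"fingers":0.6,"slide":[2,0,52],"angular":[0,0,-19]},
  {"fingers":0.6,"slide":[2,0,60],"angular":[0,0,-19]},
  {"fingers":0.6,"slide":[2,0,60],"angular":[0,0,-19]},
])

```text
clock: 3.22
tcp_pos: [0.5957, -0.1009, 0.1283]
orientation: [-0.002, 0.009, 1.0, 0.0]
wrist_force: [-0.3, -0.3, -0.7]
finger_gap: 0.0341
grip_force: 0.0
```

```bash
python3 - <<'E'
from h import *
for n,c in(("scene",(190,160,340,272)),):
    p=read_camera(n); x0,y0,x1,y1=c
    cv2.imwrite("pics/s1.png",cv2.resize(p["color"][y0:y1,x0:x1,::-1],None,fx=5,fy=5,interpolation=cv2.INTER_CUBIC))
xy,t=pol(-.135,.042); rows([(xy,.106,t)])
E
```

```text
tilt [-1.73414927e-03  4.71749373e-04 -9.99998385e-01]
base [ 0.5964 -0.1011  0.1295] 3.1234
slide [-2.6  1.8 23.5] ang z -0.2
```

View pics/s1.png

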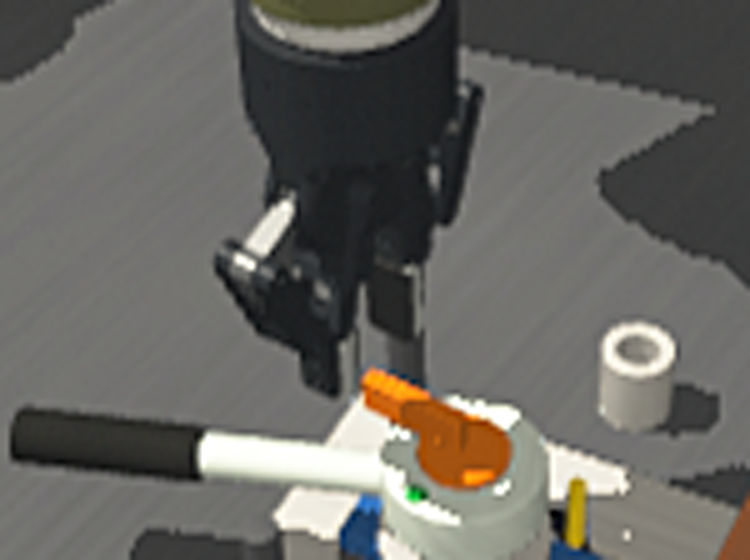

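The scene crop shows the open fingers (tips near crop (320,390) and (405,380)) standing above and either side of the orange tab end (380,390). I'll descend straight down.

Emit:
jog_arm([
  {"slide":[-1,1,10],"angular":[0,0,0],"fingers":0.6},
  {"slide":[-2,2,18],"angular":[0,0,0],"fingers":0.6},
  {"slide":[-2,2,23],"angular":[0,0,0],"fingers":0.6},
  {"slide":[-2,2,23],"angular":[0,0,0],"fingers":0.6},
])

```text
clock: 3.6
tcp_pos: [0.5982, -0.0991, 0.1059]
orientation: [-0.001, 0.009, 1.0, 0.0]
wrist_force: [0.9, -0.3, 0.8]
finger_gap: 0.0341
grip_force: 0.0
```

```bash
python3 - <<'E'
from h import *
print(get_state()["wrist_force"])
# the +y (clockwise-side) pad drives the tab: pad at 17 mm, tab half 4 mm -> tool centre leads tab by 13 mm
rows([(pol(a-.0,.042,.013)[0],.106,pol(a)[1] if 0 else pol(a,.042)[1]) for a in np.arange(-.135,.8,.1)])
E
```

```text
[ 0.91948853 -0.29944983  0.80408845]
tilt [-1.99331720e-03  4.97037096e-04 -9.99997890e-01]
base [ 0.5982 -0.0991  0.1059] 3.1239
slide [ -0.8 -13.3  -0.1] ang z -0.2
slide [ -2.3 -17.5  -0.1] ang z -5.9
slide [ -4.3 -21.4  -0.1] ang z -11.7
slide [ -6.6 -25.2  -0.1] ang z -17.4
slide [ -9.3 -28.6  -0.1] ang z -23.1
slide [-12.3 -31.8  -0.1] ang z -28.9
slide [-15.6 -34.7  -0.1] ang z -34.6
slide [-19.2 -37.3  -0.1] ang z -40.3
slide [-23.  -39.4  -0.1] ang z -46.1
slide [-27.  -41.2  -0.1] ang z -51.8
```

Emit:
jog_arm([
  {"slide":[0,-7,0],"angular":[0,0,0],"fingers":0.6},
  {"slide":[-1,-13,0],"angular":[0,0,0],"fingers":0.6},
  {"slide":[-2,-17,0],"angular":[0,0,-6],"fingers":0.6},
  {"slide":[-4,-21,0],"angular":[0,0,-12],"fingers":0.6},
  {"slide":[-7,-25,0],"angular":[0,0,-17],"fingers":0.6},
  {"slide":[-9,-29,0],"angular":[0,0,-23],"fingers":0.6},
  {"slide":[-12,-32,0],"angular":[0,0,-29],"fingers":0.6},
  {"slide":[-16,-35,0],"angular":[0,0,-35],"fingers":0.6},
  {"slide":[-19,-37,0],"angular":[0,0,-40],"fingers":0.6},
  {"slide":[-19,-37,0],"angular":[0,0,-40],"fingers":0.6},
])

```text
clock: 4.43
tcp_pos: [0.6177, -0.1365, 0.1074]
orientation: [0.0, -0.335, 0.942, 0.001]
wrist_force: [-0.1, 2.3, -0.6]
finger_gap: 0.0342
grip_force: 1.1
```

```bash
python3 - <<'E'
from h import *
s=get_state();print(s["wrist_force"])
p=read_camera("top");cv2.imwrite("pics/t2.png",cv2.resize(p["color"][140:270,270:390,::-1],None,fx=4.5,fy=4.5,interpolation=cv2.INTER_CUBIC))
rows([(pol(a,.042,.013)[0],.106,pol(a)[1] if 0 else pol(a,.042)[1]) for a in np.arange(.665,.85,.03)])
E
```

```text
[-0.08327169  2.31137627 -0.64009747]
tilt [ 6.61378585e-05  7.81845938e-04 -9.99999692e-01]
base [ 0.6175 -0.1368  0.1074] -2.4623
slide [-1.  -3.6  1.4] ang z -6.1
slide [-1.6 -4.8  1.4] ang z -7.8
slide [-2.2 -6.   1.4] ang z -9.6
slide [-2.8 -7.1  1.4] ang z -11.3
slide [-3.4 -8.3  1.4] ang z -13.0
slide [-4.1 -9.4  1.4] ang z -14.7
slide [ -4.8 -10.5   1.4] ang z -16.4
```

View pics/t2.png

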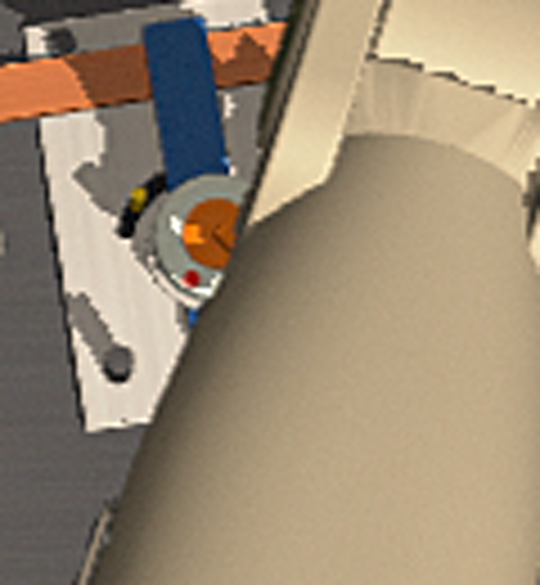

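The arm hides the tab in this top crop; the red dot shows at (193,278) and the pin at (135,198). The 2.3 N reading matches lever drag, so I'll feel for the stop.

Emit:
jog_arm([
  {"slide":[-0.5,-2,1],"angular":[0,0,-3],"fingers":0.6},
  {"slide":[-1,-3.6,1],"angular":[0,0,-6],"fingers":0.6},
  {"slide":[-1.6,-4.8,1],"angular":[0,0,-8],"fingers":0.6},
  {"slide":[-1.6,-4.8,1],"angular":[0,0,-8],"fingers":0.6},
])

```text
clock: 4.82
tcp_pos: [0.6215, -0.1392, 0.1066]
orientation: [0.0, -0.398, 0.917, 0.0]
wrist_force: [-1.4, 2.8, 0.4]
finger_gap: 0.0342
grip_force: 1.5
```

Emit:
jog_arm([
  {"slide":[-0.3,-0.6,0],"angular":[0,0,-1],"fingers":0.6},
  {"slide":[-0.6,-1.2,0],"angular":[0,0,-2],"fingers":0.6},
  {"slide":[-0.6,-1.2,0],"angular":[0,0,-2],"fingers":0.6},
])

```text
clock: 5.07
tcp_pos: [0.6226, -0.1395, 0.1065]
orientation: [-0.0, -0.415, 0.91, 0.0]
wrist_force: [-1.6, 4.7, 2.2]
finger_gap: 0.0341
grip_force: 2.2
```

Emit:
jog_arm([
  {"slide":[-0.3,-0.6,0],"angular":[0,0,-1],"fingers":0.6},
  {"slide":[-0.6,-1.2,0],"angular":[0,0,-2],"fingers":0.6},
  {"slide":[-0.6,-1.2,0],"angular":[0,0,-2],"fingers":0.6},
])

```text
clock: 5.32
tcp_pos: [0.6232, -0.1393, 0.1065]
orientation: [-0.0, -0.431, 0.903, 0.001]
wrist_force: [-3.5, 5.7, 3.5]
finger_gap: 0.0342
grip_force: 3.4
```

Emit:
jog_arm([
  {"slide":[-0.2,-0.5,0],"angular":[0,0,0],"fingers":0.6},
  {"slide":[-0.4,-1.0,0],"angular":[0,0,0],"fingers":0.6},
  {"slide":[-0.4,-1.0,0],"angular":[0,0,0],"fingers":0.6},
])

```text
clock: 5.57
tcp_pos: [0.6234, -0.1394, 0.1064]
orientation: [-0.001, -0.43, 0.903, 0.001]
wrist_force: [-6.2, 6.2, 6.8]
finger_gap: 0.0344
grip_force: 4.4
```

```bash
python3 - <<'E'
from h import *
s=get_state();print(s["wrist_force"],s["grip_force"],s["tcp_pos"])
p=read_camera("scene");cv2.imwrite("pics/s3.png",cv2.resize(p["color"][170:282,190:340,::-1],None,fx=5,fy=5,interpolation=cv2.INTER_CUBIC))
E
```

```text
[-6.23699343  6.18035861  6.76421475] 4.425048977136612 [ 0.62337212 -0.13937406  0.10640389]
```

View pics/s3.png

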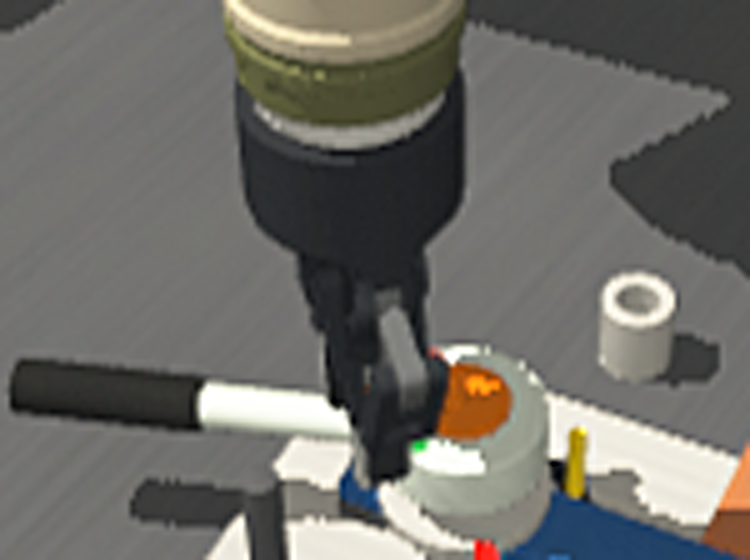

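The scene crop shows the fingers around the tab, with the green dot at (418,446) just outside them. Force has risen to about 9 N with no motion, so it's at the stop. Backing off and lifting.

Emit:
jog_arm([
  {"slide":[2,8,0],"angular":[0,0,0],"fingers":0.6},
  {"slide":[2,12,-3],"angular":[0,0,0],"fingers":0.6},
  {"slide":[3,12,-25],"angular":[0,0,0],"fingers":0.6},
  {"slide":[40,12,-55],"angular":[0,0,0],"fingers":0.5},
  {"slide":[80,12,-60],"angular":[0,0,7],"fingers":0.5},
  {"slide":[115,20,-60],"angular":[0,0,14],"fingers":0.5},
  {"slide":[115,20,-60],"angular":[0,0,21],"fingers":0.5},
])

```text
clock: 6.2
tcp_pos: [0.5338, -0.222, 0.1679]
orientation: [-0.001, -0.253, 0.968, -0.002]
wrist_force: [-0.1, 1.2, 0.2]
finger_gap: 0.043
grip_force: 0.0
```

```bash
python3 - <<'E'
from h import *
p=read_camera("top");q=read_camera("scene")
a=cv2.resize(p["color"][150:270,270:390],None,fx=3.3,fy=3.3,interpolation=cv2.INTER_CUBIC);b=cv2.resize(q["color"][180:300,190:310],None,fx=3.3,fy=3.3,interpolation=cv2.INTER_CUBIC)
cv2.imwrite("pics/t4.png",np.hstack([a,b])[:,:,::-1])
for n,c in(("grip",.07),("lever_tab",.0995),("pointer",.038)):
    for k in(p,q):
        r=tip_of(n,k)
        if r:
            w=atz(k,r[0]["point"],c);d=w[:2]-AX;print(n,round(r[0]["p"],2),w,"a",(np.arctan2(d[1],d[0])-YAW)%(2*np.pi)-np.pi,np.hypot(*d))
xy,t=pol(.295,.15); rows([(xy,.16,t),(xy,.075,t)])
E
```

```text
grip 0.67 [ 0.49762339 -0.15799298  0.07      ] a 0.2633625172735532 0.15466104712660406
grip 0.77 [ 0.49769413 -0.16158162  0.07      ] a 0.2848630269156578 0.15597714271063376
lever_tab 0.81 [ 0.61905237 -0.12689058  0.0995    ] a 0.7652654430647456 0.03471025542606261
lever_tab 0.58 [ 0.61910958 -0.13000626  0.0995    ] a 0.8195263184460528 0.03714250527212465
pointer 0.38 [ 0.66819996 -0.13189738  0.038     ] a 2.155875194321932 0.04191993156138042
pointer 0.72 [ 0.6736142  -0.13223813  0.038     ] a 2.2409932405967368 0.04585829026121991
tilt [-6.54407082e-05 -1.68744716e-04 -9.99999984e-01]
base [ 0.5379 -0.2165  0.1661] -2.6153
slide [ 1.4 65.5  6.1] ang z 6.3
slide [ 1.4 65.5 91.1] ang z 6.3
```

View pics/t4.png

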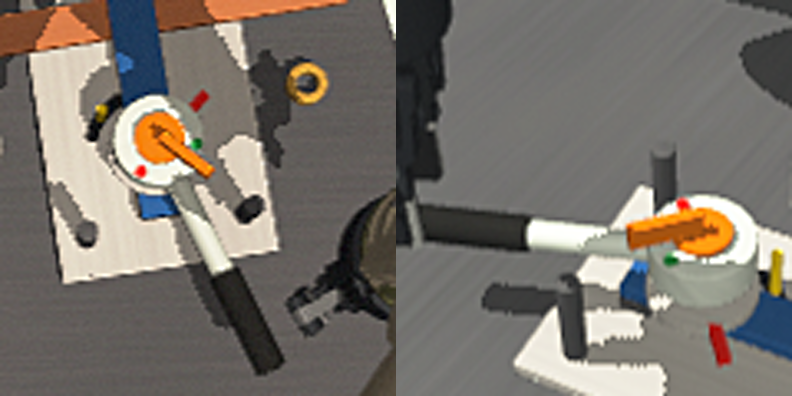

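The pair of crops shows the tab now on the green-dot side (end at (210,172) in the top view, just clockwise of the green dot), the handle at the same angle as before, and the pointer unmoved. On to the grip.

Emit:
jog_arm([
  {"slide":[1,30,0],"angular":[0,0,3],"fingers":0.5},
  {"slide":[1,60,0],"angular":[0,0,6],"fingers":0.5},
  {"slide":[1,65,20],"angular":[0,0,6],"fingers":0.5},
  {"slide":[1,65,50],"angular":[0,0,6],"fingers":0.5},
  {"slide":[1,65,80],"angular":[0,0,6],"fingers":0.5},
  {"slide":[1,65,98],"angular":[0,0,6],"fingers":0.5},
  {"slide":[1,65,98],"angular":[0,0,6],"fingers":0.5},
])

```text
clock: 7.18
tcp_pos: [0.5014, -0.1592, 0.0642]
orientation: [-0.003, -0.209, 0.978, 0.002]
wrist_force: [0.2, 0.6, 0.4]
finger_gap: 0.0426
grip_force: 0.0
```

```bash
python3 - <<'E'
from h import *
print(get_state()["wrist_force"])
rows([(pol(a,.15,.009)[0],.066,pol(a,.15)[1]) for a in np.arange(.30,.72,.05)])
E
```

```text
[0.15662895 0.62333944 0.35785267]
tilt [-0.00667244  0.00309708 -0.99997294]
base [ 0.5014 -0.1592  0.0642] -2.7205
slide [ -1.6 -12.   -1.8] ang z 0.0
slide [ -2.3 -19.5  -1.8] ang z -2.9
slide [ -3.3 -27.   -1.8] ang z -5.7
slide [ -4.7 -34.3  -1.8] ang z -8.6
slide [ -6.4 -41.6  -1.8] ang z -11.5
slide [ -8.5 -48.9  -1.8] ang z -14.3
slide [-11.  -56.   -1.8] ang z -17.2
slide [-13.8 -62.9  -1.8] ang z -20.0
slide [-17.  -69.7  -1.8] ang z -22.9
```

```bash
python3 - <<'E'
from h import *
rows([(pol(a,.15,-.0093)[0],.066,pol(a,.15)[1]) for a in (.295,.2,.1,0,-.1,-.2,-.3,-.4,-.5,-.58)])
E
```

```text
tilt [-0.00667244  0.00309708 -0.99997294]
base [ 0.5014 -0.1592  0.0642] -2.7205
slide [-1.7  7.  -1.8] ang z 0.3
slide [-3.3 21.2 -1.8] ang z 5.7
slide [-6.5 35.9 -1.8] ang z 11.5
slide [-11.1  50.2  -1.8] ang z 17.2
slide [-17.1  63.9  -1.8] ang z 22.9
slide [-24.5  77.   -1.8] ang z 28.7
slide [-33.1  89.3  -1.8] ang z 34.4
slide [-42.9 100.7  -1.8] ang z 40.1
slide [-53.8 111.   -1.8] ang z 45.8
slide [-63.2 118.5  -1.8] ang z 50.4
```

Emit:
jog_arm([
  {"slide":[-2,7,-2],"angular":[0,0,0],"fingers":0.5},
  {"slide":[-3,21,-2],"angular":[0,0,6],"fingers":0.5},
  {"slide":[-6,36,-2],"angular":[0,0,11.5],"fingers":0.5},
  {"slide":[-11,50,-2],"angular":[0,0,17],"fingers":0.5},
  {"slide":[-17,64,-2],"angular":[0,0,23],"fingers":0.5},
  {"slide":[-24,77,-2],"angular":[0,0,29],"fingers":0.5},
  {"slide":[-33,89,-2],"angular":[0,0,34],"fingers":0.5},
  {"slide":[-43,101,-2],"angular":[0,0,40],"fingers":0.5},
  {"slide":[-54,111,-2],"angular":[0,0,46],"fingers":0.5},
  {"slide":[-63,118,-2],"angular":[0,0,50],"fingers":0.5},
])

```text
clock: 8.02
tcp_pos: [0.5133, -0.0271, 0.0721]
orientation: [0.0, 0.227, 0.974, -0.001]
wrist_force: [-4.4, -3.2, 0.9]
finger_gap: 0.0427
grip_force: 2.6
```

```bash
python3 - <<'E'
from h import *
print(get_state()["wrist_force"],get_state()["tcp_pos"])
p=read_camera("top");q=read_camera("scene")
for n,c in(("pointer",.038),("lever_tab",.0995)):
    for k in(p,q):
        for r in tip_of(n,k)[:2]:
            w=atz(k,r["point"],c);d=w[:2]-AX;print(n,round(r["p"],2),"a",(np.arctan2(d[1],d[0])-YAW)%(2*np.pi)-np.pi,np.hypot(*d))
rows([(pol(a,.15,.0093)[0],.066,pol(a,.15)[1]) for a in (-.58,-.5,-.4,-.3,-.2,-.1,0,.1,.2,.3,.4,.5,.58)])
E
```

```text
[-4.44087201 -3.2244006   0.88218736] [ 0.51331974 -0.02707683  0.07205899]
pointer 0.39 a 2.2346338871768454 0.059126411785266356
pointer 0.6 a 2.283531329709353 0.048356967095334435
lever_tab 0.65 a -0.2269865094319119 0.0389574887201976
lever_tab 0.19 a -1.6191365579510157 0.13262450678826007
lever_tab 0.9 a -0.21999168680686276 0.03902165004729369
tilt [ 2.03318834e-03 -4.34115668e-04 -9.99997839e-01]
base [ 0.5143 -0.0283  0.0713] 2.6891
slide [  4.8 -17.4   5.3] ang z 0.4
slide [  3.6 -29.4   5.3] ang z -4.2
slide [  0.9 -44.2   5.3] ang z -9.9
slide [ -3.4 -58.6   5.3] ang z -15.7
slide [ -9.  -72.5   5.3] ang z -21.4
slide [-16.  -85.8   5.3] ang z -27.1
slide [-24.3 -98.3   5.3] ang z -32.9
slide [ -33.8 -109.9    5.3] ang z -38.6
slide [ -44.5 -120.5    5.3] ang z -44.3
slide [ -56.1 -130.1    5.3] ang z -50.1
slide [ -68.6 -138.4    5.3] ang z -55.8
slide [ -81.9 -145.4    5.3] ang z -61.5
slide [ -93.  -150.     5.3] ang z -66.1
```

Emit:
jog_arm([
  {"slide":[5,-12,2],"angular":[0,0,0],"fingers":0.5},
  {"slide":[4,-22,4],"angular":[0,0,-2],"fingers":0.5},
  {"slide":[2,-36,5],"angular":[0,0,-7],"fingers":0.5},
  {"slide":[-1.5,-51,5],"angular":[0,0,-13],"fingers":0.5},
  {"slide":[-6,-66,5],"angular":[0,0,-18.5],"fingers":0.5},
  {"slide":[-12.5,-79,5],"angular":[0,0,-24],"fingers":0.5},
  {"slide":[-20,-92,5],"angular":[0,0,-30],"fingers":0.5},
  {"slide":[-29,-104,5],"angular":[0,0,-36],"fingers":0.5},
  {"slide":[-39,-115,5],"angular":[0,0,-41.5],"fingers":0.5},
  {"slide":[-50,-125,5],"angular":[0,0,-47],"fingers":0.5},
])

```text
clock: 9.15
tcp_pos: [0.5041, -0.1604, 0.0658]
orientation: [0.002, -0.185, 0.983, 0.003]
wrist_force: [3.5, 12.1, 2.8]
finger_gap: 0.0429
grip_force: 5.1
```

```bash
cat > look.py <<'E'
from h import *
s=get_state();print(s["wrist_force"],s["tcp_pos"])
d=s["tcp_pos"][:2]-AX;print("tcp a",(np.arctan2(d[1],d[0])-YAW)%(2*np.pi)-np.pi,"r",np.hypot(*d))
p=read_camera("top");q=read_camera("scene")
for n,c in(("pointer",.038),("stop_pin",.038),("lever_tab",.0995)):
    for k in(p,q):
        for r in tip_of(n,k)[:1]:
            w=atz(k,r["point"],c);d=w[:2]-AX;print(n,k is p,round(r["p"],2),"a",(np.arctan2(d[1],d[0])-YAW)%(2*np.pi)-np.pi,np.hypot(*d))
E
cat look.py > l1.py; echo 'rows([(pol(a,.15,.0093)[0],.066,pol(a,.15)[1]) for a in (.25,.3,.35,.4,.45,.5,.55,.58)])' >> l1.py; python3 l1.py
```

```text
[ 3.4910878  12.06374257  2.82539608] [ 0.50408581 -0.16039643  0.06577891]
tcp a 0.29444995785670347 r 0.14964365868895366
pointer True 0.53 a 2.900682046101392 0.05824575213949388
pointer False 0.76 a 2.899894083577875 0.04535405716712012
stop_pin True 0.59 a 2.757420108697901 0.04637735938293148
stop_pin False 0.62 a -2.380438156386403 0.047921716972877594
lever_tab True 0.6 a 0.5920570669400185 0.03259933501626328
lever_tab False 0.69 a 0.738824156985554 0.04162958658509665
tilt [ 2.39511623e-04  1.64853265e-04 -9.99999958e-01]
base [ 0.5035 -0.162   0.0655] -2.7751
slide [-0.6 -1.3 -0.5] ang z -0.3
slide [-1.3 -8.8 -0.5] ang z -3.1
slide [ -2.4 -16.3  -0.5] ang z -6.0
slide [ -3.8 -23.6  -0.5] ang z -8.9
slide [ -5.6 -30.9  -0.5] ang z -11.7
slide [ -7.8 -38.1  -0.5] ang z -14.6
slide [-10.3 -45.2  -0.5] ang z -17.4
slide [-12.  -49.4  -0.5] ang z -19.2
```

Emit:
jog_arm([
  {"slide":[-1,-9,0],"angular":[0,0,-3],"fingers":0.5},
  {"slide":[-2.5,-17,0],"angular":[0,0,-6],"fingers":0.5},
  {"slide":[-4.5,-27,0],"angular":[0,0,-10],"fingers":0.5},
  {"slide":[-7,-36,0],"angular":[0,0,-14],"fingers":0.5},
  {"slide":[-10,-45,0],"angular":[0,0,-17.5],"fingers":0.5},
  {"slide":[-12,-50,0],"angular":[0,0,-19],"fingers":0.5},
  {"slide":[-12,-50,0],"angular":[0,0,-19],"fingers":0.5},
])

```text
clock: 10.13
tcp_pos: [0.5317, -0.2036, 0.0651]
orientation: [-0.001, -0.343, 0.939, 0.001]
wrist_force: [-2.3, 4.0, 1.9]
finger_gap: 0.0428
grip_force: 2.3
```

```bash
cat look.py > l1.py; echo 'rows([(pol(a,.15,-.0093)[0],.066,pol(a,.15)[1]) for a in (.58,.5,.4,.3,.2,.1,0,-.1,-.2,-.3,-.4,-.5,-.58)])' >> l1.py; python3 l1.py
```

```text
[-2.28847138  4.01206289  1.94221009] [ 0.53174896 -0.20359228  0.06507535]
tcp a 0.6378179569072997 r 0.15055613640876836
pointer True 0.57 a -3.0500457691873173 0.050230894341464875
pointer False 0.72 a -2.9566843896998956 0.05117897793313696
stop_pin False 0.49 a -2.253758501542847 0.04878405875824401
lever_tab True 0.51 a 1.0056953211515651 0.03223617591516673
lever_tab False 0.65 a 1.0668023813663403 0.036032929576542035
tilt [-0.0017942   0.00116969 -0.99999771]
base [ 0.5317 -0.2037  0.0651] -2.4432
slide [-0.3 18.  -0.9] ang z -0.1
slide [-1.5 30.  -0.9] ang z 4.4
slide [-4.4 44.7 -0.9] ang z 10.2
slide [-8.6 59.1 -0.9] ang z 15.9
slide [-14.3  73.   -0.9] ang z 21.6
slide [-21.4  86.3  -0.9] ang z 27.4
slide [-29.8  98.8  -0.9] ang z 33.1
slide [-39.3 110.4  -0.9] ang z 38.8
slide [-50.  120.9  -0.9] ang z 44.5
slide [-61.6 130.4  -0.9] ang z 50.3
slide [-74.2 138.7  -0.9] ang z 56.0
slide [-87.5 145.6  -0.9] ang z 61.7
slide [-98.6 150.2  -0.9] ang z 66.3
```

Emit:
jog_arm([
  {"slide":[0,12,0],"angular":[0,0,0],"fingers":0.5},
  {"slide":[-1,24,0],"angular":[0,0,2],"fingers":0.5},
  {"slide":[-3,38,0],"angular":[0,0,7.5],"fingers":0.5},
  {"slide":[-6.5,52,0],"angular":[0,0,13],"fingers":0.5},
  {"slide":[-11,66,0],"angular":[0,0,19],"fingers":0.5},
  {"slide":[-18,80,0],"angular":[0,0,24.5],"fingers":0.5},
  {"slide":[-25.5,93,0],"angular":[0,0,30],"fingers":0.5},
  {"slide":[-34.5,105,0],"angular":[0,0,36],"fingers":0.5},
  {"slide":[-45,116,0],"angular":[0,0,42],"fingers":0.5},
  {"slide":[-56,126,0],"angular":[0,0,47.5],"fingers":0.5},
])

```text
clock: 11.37
tcp_pos: [0.4937, -0.0734, 0.0654]
orientation: [-0.001, 0.069, 0.998, -0.002]
wrist_force: [-3.3, -3.2, 0.7]
finger_gap: 0.0429
grip_force: 1.6
```

```bash
cat look.py > l1.py; echo 'rows([(pol(a,.15,-.0093)[0],.066,pol(a,.15)[1]) for a in (-.2,-.3,-.4,-.5,-.58)])' >> l1.py; python3 l1.py
```

```text
[-3.2659961  -3.15371741  0.69082387] [ 0.49370118 -0.07338386  0.06536332]
tcp a -0.29976592734464225 r 0.1496842054501676
pointer True 0.65 a -3.101396425400662 0.044940524538299914
pointer False 0.54 a -2.959795768409308 0.04080394640218019
stop_pin False 0.58 a -2.2515591260073218 0.05048702928912692
lever_tab True 0.58 a 0.20297770670568127 0.03401793247054358
lever_tab False 0.91 a 0.08243227739318648 0.037723620357826816
tilt [ 4.66976412e-04 -5.34671332e-04 -9.99999748e-01]
base [ 0.4949 -0.0729  0.0654] 3.0107
slide [ 1.9 -6.3 -0.6] ang z -3.0
slide [ 1.   8.7 -0.6] ang z 2.8
slide [-1.4 23.5 -0.6] ang z 8.5
slide [-5.2 38.1 -0.6] ang z 14.2
slide [-9.4 49.4 -0.6] ang z 18.8
```

Emit:
jog_arm([
  {"slide":[1,9,0],"angular":[0,0,3],"fingers":0.5},
  {"slide":[-1,23,0],"angular":[0,0,8.5],"fingers":0.5},
  {"slide":[-5,38,0],"angular":[0,0,14],"fingers":0.5},
  {"slide":[-9,49,0],"angular":[0,0,19],"fingers":0.5},
  {"slide":[-9,49,0],"angular":[0,0,19],"fingers":0.5},
])

```text
clock: 12.18
tcp_pos: [0.5111, -0.0243, 0.0655]
orientation: [0.001, 0.23, 0.973, 0.0]
wrist_force: [0.4, -0.7, -0.6]
finger_gap: 0.0424
grip_force: 0.0
```

```bash
cat look.py > l1.py; echo 'rows([(pol(a,.15,.0093)[0],.066,pol(a,.15)[1]) for a in (-.58,-.5,-.4,-.3,-.2,-.1,0,.05,.1,.2,.3)])' >> l1.py; python3 l1.py
```

```text
[ 0.39279683 -0.67843083 -0.55402059] [ 0.51110402 -0.02431574  0.06548704]
tcp a -0.6485665334968127 r 0.15033653097410848
pointer True 0.42 a 3.068434885380414 0.05070441587495522
pointer False 0.73 a -3.0097443493326144 0.05438792755457244
stop_pin False 0.6 a -2.3671353205768075 0.05283625690363626
lever_tab True 0.58 a -0.11985197672336678 0.04149574247757673
lever_tab False 0.77 a -0.1306339115987516 0.037640498865181095
tilt [-1.95216987e-04 -4.13014792e-05 -9.99999980e-01]
base [ 0.5098 -0.0251  0.0652] 2.6789
slide [ -0.9 -18.3  -0.8] ang z -0.2
slide [ -2.2 -30.2  -0.8] ang z -4.8
slide [ -5.1 -45.   -0.8] ang z -10.5
slide [ -9.5 -59.3  -0.8] ang z -16.3
slide [-15.3 -73.2  -0.8] ang z -22.0
slide [-22.4 -86.4  -0.8] ang z -27.7
slide [-30.8 -98.9  -0.8] ang z -33.4
slide [ -35.5 -104.7   -0.8] ang z -36.3
slide [ -40.5 -110.4   -0.8] ang z -39.2
slide [ -51.2 -120.9   -0.8] ang z -44.9
slide [ -62.9 -130.3   -0.8] ang z -50.6
```

Emit:
jog_arm([
  {"slide":[0,-10,0],"angular":[0,0,0],"fingers":0.5},
  {"slide":[-1,-19,0],"angular":[0,0,0],"fingers":0.5},
  {"slide":[-2,-30,0],"angular":[0,0,-5],"fingers":0.5},
  {"slide":[-5,-45,0],"angular":[0,0,-10.5],"fingers":0.5},
  {"slide":[-9.5,-59,0],"angular":[0,0,-16],"fingers":0.5},
  {"slide":[-15,-73,0],"angular":[0,0,-22],"fingers":0.5},
  {"slide":[-15,-73,0],"angular":[0,0,-22],"fingers":0.5},
])

```text
clock: 13.17
tcp_pos: [0.4907, -0.0983, 0.0653]
orientation: [0.0, 0.039, 0.999, 0.001]
wrist_force: [1.2, 3.4, 1.2]
finger_gap: 0.0428
grip_force: 1.6
```

```bash
cat look.py > l1.py; echo 'rows([(pol(a,.15,.0093)[0],.066,pol(a,.15)[1]) for a in (-.2,-.15,-.1,-.05,0,.05,.1,.15,.2,.3)])' >> l1.py; python3 l1.py
```

```text
[1.17931949 3.42967518 1.17436402] [ 0.49072852 -0.09832765  0.06532719]
tcp a -0.1321284031682204 r 0.15028078923740606
pointer True 0.4 a -3.014102476163415 0.05125359690220934
pointer False 0.78 a -3.073240767203145 0.05185816696181533
stop_pin False 0.61 a -2.358260904512373 0.05481094842665801
lever_tab True 0.82 a 0.29692411476857705 0.03274526236756503
lever_tab False 0.91 a 0.1680709658370345 0.039016767843823325
tilt [ 1.43193028e-04 -3.33175789e-04 -9.99999934e-01]
base [ 0.4909 -0.0964  0.0654] 3.0628
slide [ 0.1 -1.1 -0.6] ang z 0.0
slide [-0.5 -8.5 -0.6] ang z -2.9
slide [ -1.6 -16.   -0.6] ang z -5.7
slide [ -3.  -23.4  -0.6] ang z -8.6
slide [ -4.7 -30.7  -0.6] ang z -11.4
slide [ -6.8 -37.9  -0.6] ang z -14.3
slide [ -9.3 -45.   -0.6] ang z -17.2
slide [-12.2 -51.9  -0.6] ang z -20.0
slide [-15.3 -58.7  -0.6] ang z -22.9
slide [-22.7 -71.8  -0.6] ang z -28.6
```

Emit:
jog_arm([
  {"slide":[-0.5,-9,0],"angular":[0,0,-3],"fingers":0.5},
  {"slide":[-1.5,-16,0],"angular":[0,0,-6],"fingers":0.5},
  {"slide":[-3,-24,0],"angular":[0,0,-8.5],"fingers":0.5},
  {"slide":[-4.5,-31,0],"angular":[0,0,-11.5],"fingers":0.5},
  {"slide":[-7,-38,0],"angular":[0,0,-14.5],"fingers":0.5},
  {"slide":[-9,-45,0],"angular":[0,0,-17],"fingers":0.5},
  {"slide":[-9,-45,0],"angular":[0,0,-17],"fingers":0.5},
])

```text
clock: 14.15
tcp_pos: [0.4968, -0.1411, 0.0652]
orientation: [0.001, -0.11, 0.994, 0.001]
wrist_force: [1.0, 4.7, 0.8]
finger_gap: 0.0427
grip_force: 2.1
```

```bash
cat look.py > l1.py; echo 'rows([(pol(a,.15,.0093)[0],.066,pol(a,.15)[1]) for a in (.1,.15,.2,.25,.3,.35,.4,.45,.5,.55)])' >> l1.py; python3 l1.py
```

```text
[1.00310498 4.65017924 0.80081842] [ 0.49679217 -0.14106971  0.06522502]
tcp a 0.15644980856695812 r 0.14994205144093214
pointer True 0.38 a -2.7519890075221207 0.05449607586439723
pointer False 0.64 a -2.687771509336394 0.04875053295079889
stop_pin True 0.39 a -2.8483951528937084 0.05344928651636445
stop_pin False 0.36 a -2.2685969612281838 0.057067210667782545
lever_tab True 0.73 a 0.3952540192880858 0.03370179782609552
lever_tab False 0.89 a 0.43090746314728756 0.036318991957187935
tilt [-6.59299057e-05  1.49648891e-03 -9.99998878e-01]
base [ 0.4962 -0.1411  0.0652] -2.923
slide [-0.3 -0.9 -0.8] ang z -0.1
slide [-1.  -8.4 -0.8] ang z -3.0
slide [ -2.  -15.8  -0.8] ang z -5.9
slide [ -3.4 -23.2  -0.8] ang z -8.7
slide [ -5.2 -30.5  -0.8] ang z -11.6
slide [ -7.3 -37.7  -0.8] ang z -14.5
slide [ -9.8 -44.8  -0.8] ang z -17.3
slide [-12.7 -51.7  -0.8] ang z -20.2
slide [-15.9 -58.5  -0.8] ang z -23.1
slide [-19.4 -65.2  -0.8] ang z -25.9
```

Emit:
jog_arm([
  {"slide":[-0.5,-5,0],"angular":[0,0,-1.5],"fingers":0.5},
  {"slide":[-1,-9,0],"angular":[0,0,-3],"fingers":0.5},
  {"slide":[-1.5,-13,0],"angular":[0,0,-4.5],"fingers":0.5},
  {"slide":[-2,-16,0],"angular":[0,0,-6],"fingers":0.5},
  {"slide":[-2,-16,0],"angular":[0,0,-6],"fingers":0.5},
])

```text
clock: 14.97
tcp_pos: [0.5013, -0.1554, 0.0651]
orientation: [-0.0, -0.162, 0.987, 0.002]
wrist_force: [1.9, 7.8, 2.8]
finger_gap: 0.0429
grip_force: 3.6
```

```bash
cat look.py > l1.py; echo 'rows([(pol(a,.15,.0093)[0],.066,pol(a,.15)[1]) for a in (.2,.22,.24,.26,.28,.3,.35,.4,.45,.5,.55)])
c=lambda k,x,y:cv2.resize(k["color"][y:y+75,x:x+100],None,fx=4,fy=4,interpolation=cv2.INTER_CUBIC)
cv2.imwrite("pics/p5.png",np.hstack([c(p,270,155),c(q,240,205)])[:,:,::-1])' >> l1.py; python3 l1.py
```

```text
[1.87068807 7.76536084 2.76726682] [ 0.50129611 -0.15537738  0.06507455]
tcp a 0.2563913840332517 r 0.15027917388401785
pointer True 0.53 a -2.7039872360355606 0.047821828473304955
pointer False 0.66 a -2.635464806982005 0.05058740357650293
lever_tab True 0.7 a 0.7370561948493628 0.03881487124343667
lever_tab False 0.7 a 0.49983682323387235 0.03899317329235475
tilt [-5.59822656e-04  3.28765162e-03 -9.99994439e-01]
base [ 0.5013 -0.1554  0.0651] -2.8178
slide [-0.  -0.8 -0.9] ang z 0.2
slide [-0.3 -3.8 -0.9] ang z -1.0
slide [-0.5 -6.8 -0.9] ang z -2.1
slide [-0.8 -9.8 -0.9] ang z -3.3
slide [ -1.2 -12.8  -0.9] ang z -4.4
slide [ -1.7 -15.8  -0.9] ang z -5.6
slide [ -3.1 -23.2  -0.9] ang z -8.4
slide [ -4.8 -30.5  -0.9] ang z -11.3
slide [ -6.9 -37.7  -0.9] ang z -14.2
slide [ -9.4 -44.8  -0.9] ang z -17.0
slide [-12.2 -51.7  -0.9] ang z -19.9
```

View pics/p5.png

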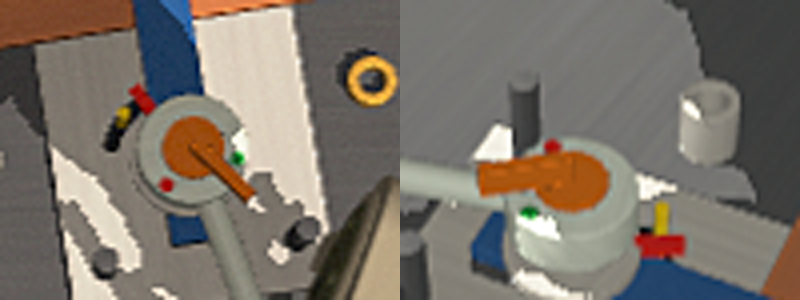

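The crops show the red pointer (142,98) close to the yellow pin (122,115) in the top view, with roughly 8 mm left. The lever is still on the green side. Now small steps with force watching.

Emit:
jog_arm([
  {"slide":[-0.3,-3,0],"angular":[0,0,-1],"fingers":0.5},
  {"slide":[-0.5,-6,0],"angular":[0,0,-2],"fingers":0.5},
  {"slide":[-1,-10,0],"angular":[0,0,-3.5],"fingers":0.5},
  {"slide":[-1,-10,0],"angular":[0,0,-3.5],"fingers":0.5},
])

```text
clock: 15.7
tcp_pos: [0.5052, -0.1644, 0.0651]
orientation: [-0.0, -0.192, 0.981, 0.002]
wrist_force: [1.1, 8.0, 2.5]
finger_gap: 0.0425
grip_force: 3.4
```

Emit:
jog_arm([
  {"slide":[-0.2,-2,0],"angular":[0,0,-0.8],"fingers":0.5},
  {"slide":[-0.4,-4,0],"angular":[0,0,-1.6],"fingers":0.5},
  {"slide":[-0.4,-4,0],"angular":[0,0,-1.6],"fingers":0.5},
])

```text
clock: 15.95
tcp_pos: [0.5068, -0.1676, 0.065]
orientation: [-0.0, -0.205, 0.979, 0.002]
wrist_force: [0.5, 8.6, 3.0]
finger_gap: 0.0428
grip_force: 4.0
```

Emit:
jog_arm([
  {"slide":[-0.2,-1.5,0],"angular":[0,0,-0.6],"fingers":0.5},
  {"slide":[-0.3,-3,0],"angular":[0,0,-1.2],"fingers":0.5},
  {"slide":[-0.3,-3,0],"angular":[0,0,-1.2],"fingers":0.5},
])

```text
clock: 16.2
tcp_pos: [0.5082, -0.1701, 0.065]
orientation: [-0.0, -0.215, 0.977, 0.002]
wrist_force: [0.3, 8.6, 3.8]
finger_gap: 0.0426
grip_force: 4.1
```

```bash
python3 look.py
```

```text
[0.34363172 8.57793336 3.79685499] [ 0.50818832 -0.17011685  0.06496482]
tcp a 0.36475045132968065 r 0.1501842738905137
pointer True 0.43 a -2.6290512707559097 0.043961519074608525
pointer False 0.75 a -2.4390319554731192 0.04786300975262124
stop_pin False 0.18 a 1.8820913526511651 0.15380319897199995
lever_tab True 0.55 a 0.9632650485780445 0.037599750808183445
lever_tab False 0.62 a 0.8636918419772517 0.034026833370485995
```

Emit:
jog_arm([
  {"slide":[-0.2,-1.5,0],"angular":[0,0,-0.6],"fingers":0.5},
  {"slide":[-0.3,-3,0],"angular":[0,0,-1.2],"fingers":0.5},
  {"slide":[-0.3,-3,0],"angular":[0,0,-1.2],"fingers":0.5},
])

```text
clock: 16.85
tcp_pos: [0.5096, -0.1726, 0.065]
orientation: [-0.0, -0.226, 0.974, 0.002]
wrist_force: [0.2, 9.8, 4.5]
finger_gap: 0.0429
grip_force: 4.1
```

Emit:
jog_arm([
  {"slide":[-0.2,-1.2,0],"angular":[0,0,-0.5],"fingers":0.5},
  {"slide":[-0.3,-2.5,0],"angular":[0,0,-1],"fingers":0.5},
  {"slide":[-0.3,-2.5,0],"angular":[0,0,-1],"fingers":0.5},
])

```text
clock: 17.1
tcp_pos: [0.5109, -0.1747, 0.065]
orientation: [-0.0, -0.234, 0.972, 0.003]
wrist_force: [-0.2, 9.3, 3.8]
finger_gap: 0.0427
grip_force: 4.1
```

Emit:
jog_arm([
  {"slide":[-0.2,-1.2,0],"angular":[0,0,-0.5],"fingers":0.5},
  {"slide":[-0.3,-2.5,0],"angular":[0,0,-1],"fingers":0.5},
  {"slide":[-0.3,-2.5,0],"angular":[0,0,-1],"fingers":0.5},
])

```text
clock: 17.35
tcp_pos: [0.5122, -0.1768, 0.065]
orientation: [-0.001, -0.243, 0.97, 0.003]
wrist_force: [-0.8, 8.9, 5.2]
finger_gap: 0.0427
grip_force: 4.1
```

Emit:
jog_arm([
  {"slide":[-0.2,-1.2,0],"angular":[0,0,-0.5],"fingers":0.5},
  {"slide":[-0.3,-2.5,0],"angular":[0,0,-1],"fingers":0.5},
  {"slide":[-0.3,-2.5,0],"angular":[0,0,-1],"fingers":0.5},
])

```text
clock: 17.6
tcp_pos: [0.5134, -0.1787, 0.065]
orientation: [-0.001, -0.251, 0.968, 0.003]
wrist_force: [-1.6, 9.7, 5.2]
finger_gap: 0.0428
grip_force: 4.5
```

Emit:
jog_arm([
  {"slide":[-0.2,-1.2,0],"angular":[0,0,-0.5],"fingers":0.5},
  {"slide":[-0.3,-2.5,0],"angular":[0,0,-1],"fingers":0.5},
  {"slide":[-0.3,-2.5,0],"angular":[0,0,-1],"fingers":0.5},
])

```text
clock: 17.85
tcp_pos: [0.5146, -0.1804, 0.0649]
orientation: [-0.001, -0.26, 0.966, 0.003]
wrist_force: [-0.8, 9.5, 5.1]
finger_gap: 0.0428
grip_force: 5.0
```

Emit:
jog_arm([
  {"slide":[-0.2,-1.2,0],"angular":[0,0,-0.5],"fingers":0.5},
  {"slide":[-0.3,-2.5,0],"angular":[0,0,-1],"fingers":0.5},
  {"slide":[-0.3,-2.5,0],"angular":[0,0,-1],"fingers":0.5},
])

```text
clock: 18.1
tcp_pos: [0.5158, -0.182, 0.0649]
orientation: [-0.001, -0.268, 0.963, 0.004]
wrist_force: [-2.5, 12.0, 7.7]
finger_gap: 0.043
grip_force: 5.6
```

```bash
python3 look.py; python3 - <<'E'
from h import *
p=read_camera("top");q=read_camera("scene")
c=lambda k,x,y:cv2.resize(k["color"][y:y+75,x:x+100],None,fx=4,fy=4,interpolation=cv2.INTER_CUBIC)
cv2.imwrite("pics/p6.png",np.hstack([c(p,270,155),c(q,240,205)])[:,:,::-1])
E
```

```text
[-2.49611916 11.9962777   7.72892941] [ 0.51583765 -0.18202607  0.06491362]
tcp a 0.45913216319970473 r 0.1496458862279871
pointer True 0.57 a -2.439897508324626 0.05109850088879345
pointer False 0.83 a -2.485382347933257 0.04917474084832514
stop_pin True 0.64 a 0.4162149352417104 0.15877692029337032
stop_pin False 0.42 a -2.4370471751585825 0.05070868026870396
lever_tab True 0.57 a 1.0108916878395977 0.0416945152640458
lever_tab False 0.85 a 0.857502254059924 0.03580566963455995
```

View pics/p6.png

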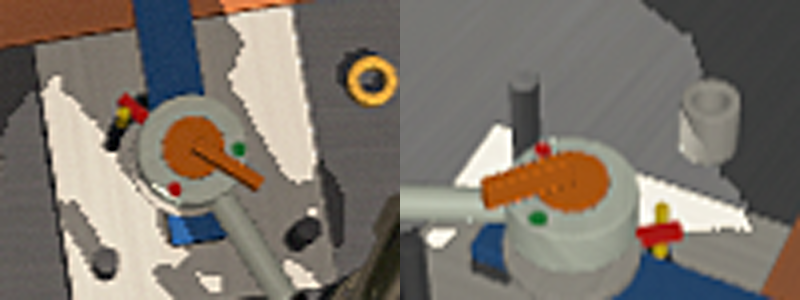

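The pointer (130,105) is about 8 mm centre-to-centre from the pin (123,116), so contact is imminent or just made. I'll use smaller steps to feel for it.

Emit:
jog_arm([
  {"slide":[-0.1,-0.8,0],"angular":[0,0,-0.3],"fingers":0.5},
  {"slide":[-0.2,-1.5,-0.3],"angular":[0,0,-0.5],"fingers":0.5},
  {"slide":[-0.2,-1.5,-0.3],"angular":[0,0,-0.5],"fingers":0.5},
])

```text
clock: 18.85
tcp_pos: [0.5164, -0.1828, 0.0649]
orientation: [-0.001, -0.272, 0.962, 0.004]
wrist_force: [-3.0, 12.9, 6.0]
finger_gap: 0.0426
grip_force: 6.0
```

Emit:
jog_arm([
  {"slide":[-0.1,-0.8,0],"angular":[0,0,-0.3],"fingers":0.5},
  {"slide":[-0.2,-1.5,-0.3],"angular":[0,0,-0.5],"fingers":0.5},
  {"slide":[-0.2,-1.5,-0.3],"angular":[0,0,-0.5],"fingers":0.5},
])

```text
clock: 19.1
tcp_pos: [0.517, -0.1836, 0.0649]
orientation: [-0.001, -0.276, 0.961, 0.004]
wrist_force: [-2.7, 13.7, 5.2]
finger_gap: 0.0425
grip_force: 6.3
```

Emit:
jog_arm([
  {"slide":[-0.1,-0.8,0],"angular":[0,0,-0.3],"fingers":0.5},
  {"slide":[-0.2,-1.5,-0.3],"angular":[0,0,-0.5],"fingers":0.5},
  {"slide":[-0.2,-1.5,-0.3],"angular":[0,0,-0.5],"fingers":0.5},
])

```text
clock: 19.35
tcp_pos: [0.5176, -0.1844, 0.0649]
orientation: [-0.002, -0.281, 0.96, 0.005]
wrist_force: [-3.2, 13.5, 3.8]
finger_gap: 0.0427
grip_force: 6.6
```

Emit:
jog_arm([
  {"slide":[-0.1,-0.8,0],"angular":[0,0,-0.3],"fingers":0.5},
  {"slide":[-0.2,-1.5,-0.3],"angular":[0,0,-0.5],"fingers":0.5},
  {"slide":[-0.2,-1.5,-0.3],"angular":[0,0,-0.5],"fingers":0.5},
])

```text
clock: 19.6
tcp_pos: [0.5183, -0.1853, 0.0649]
orientation: [-0.002, -0.285, 0.959, 0.005]
wrist_force: [-3.0, 14.2, 2.9]
finger_gap: 0.0429
grip_force: 6.9
```

```bash
python3 look.py; python3 - <<'E'
from h import *
p=read_camera("top");q=read_camera("scene")
c=lambda k,x,y:cv2.resize(k["color"][y:y+50,x:x+67],None,fx=6,fy=6,interpolation=cv2.INTER_CUBIC)
cv2.imwrite("pics/p7.png",np.hstack([c(p,280,160),c(q,270,225)])[:,:,::-1])
E
```

```text
[-3.03281623 14.24318007  2.94517594] [ 0.51828489 -0.18525652  0.06491466]
tcp a 0.4861948517081047 r 0.14942447267925577
pointer True 0.5 a 1.7922290647411518 0.12357587516652915
pointer False 0.87 a -2.47806236389315 0.04499362831018859
stop_pin False 0.55 a -2.4193490959516013 0.0525205169165991
lever_tab True 0.75 a 0.9458156301091041 0.03420702770238854
lever_tab False 0.92 a 0.8673382785482318 0.04195071964089259
```

View pics/p7.png

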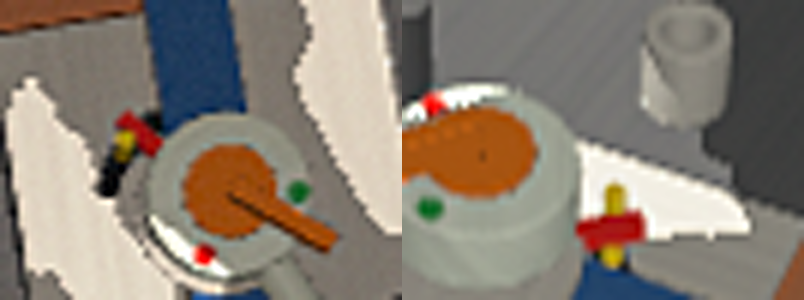

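Pointer (138,133) and pin (124,147) look about 8 mm apart in the top crop, i.e. touching or within a millimetre. I'll compare the pointer's pixel position between the last two shots.

```bash
cat > cen.py <<'E'
from h import *
def cen(img,ox,oy,s,yel=False):
    h=cv2.cvtColor(img,cv2.COLOR_BGR2HSV).astype(int); H,S,V=h[...,0],h[...,1],h[...,2]
    m=((H>20)&(H<34)&(S>150)&(V>80)) if yel else (((H<5)|(H>174))&(S>150)&(V>80))
    n,l,st,c=cv2.connectedComponentsWithStats(m.astype(np.uint8))
    return [(np.round(c[i]/s+[ox,oy],2),int(st[i,4]/s/s*10)/10) for i in range(1,n) if st[i,4]>4*s*s]
E
python3 - <<'E'
from cen import *
for f,s,w,o in(("p5",4,400,((270,155),(240,205))),("p6",4,400,((270,155),(240,205))),("p7",6,402,((280,160),(270,225)))):
    a=cv2.imread(f"pics/{f}.png")
    for i in(0,1):
        b=a[:,i*w:(i+1)*w]; print(f,i,"red",cen(b,*o[i],s),"yel",cen(b,*o[i],s,True))
E
```

```text
p5 0 red [(array([305.56, 179.77]), 24.5), (array([311.55, 201.2 ]), 8.3)] yel [(array([364.31, 180.05]), 4.5), (array([300.76, 183.9 ]), 11.9)]
p5 1 red [(array([277.9 , 241.44]), 8.2), (array([305.09, 266.29]), 58.6)] yel [(array([305.23, 259.55]), 24.8)]
p6 0 red [(array([303.52, 182.05]), 24.5), (array([313.68, 202.22]), 7.8)] yel [(array([300.65, 184.06]), 10.9)]
p6 1 red [(array([275.6 , 242.41]), 9.4), (array([304.83, 263.4 ]), 47.0)] yel [(array([305.27, 258.18]), 12.1), (array([304.99, 267.78]), 9.3)]
p7 0 red [(array([303.54, 182.23]), 23.7), (array([314.03, 202.35]), 7.9)] yel [(array([300.68, 184.04]), 10.8)]
p7 1 red [(array([275.12, 242.45]), 9.4), (array([304.79, 263.32]), 46.9)] yel [(array([305.33, 258.2 ]), 12.3), (array([305.  , 267.74]), 9.3)]
```

Emit:
jog_arm([
  {"slide":[-0.1,-1,0],"angular":[0,0,-0.3],"fingers":0.5},
  {"slide":[-0.2,-2,-0.3],"angular":[0,0,-0.6],"fingers":0.5},
  {"slide":[-0.2,-2,-0.3],"angular":[0,0,-0.6],"fingers":0.5},
])

```text
clock: 20.35
tcp_pos: [0.5191, -0.1864, 0.0649]
orientation: [-0.002, -0.29, 0.957, 0.006]
wrist_force: [-3.1, 15.5, 2.2]
finger_gap: 0.0429
grip_force: 7.2
```

Emit:
jog_arm([
  {"slide":[-0.1,-1,0],"angular":[0,0,-0.3],"fingers":0.5},
  {"slide":[-0.2,-2,-0.3],"angular":[0,0,-0.6],"fingers":0.5},
  {"slide":[-0.2,-2,-0.3],"angular":[0,0,-0.6],"fingers":0.5},
  {"slide":[-0.2,-2,-0.3],"angular":[0,0,-0.6],"fingers":0.5},
])

```text
clock: 20.68
tcp_pos: [0.52, -0.1875, 0.0649]
orientation: [-0.002, -0.295, 0.955, 0.006]
wrist_force: [-2.8, 16.0, 2.5]
finger_gap: 0.0425
grip_force: 7.6
```

```bash
cat > c2.py <<'E'
from cen import *
s=get_state();print(s["wrist_force"],s["ft_torque"],s["tcp_pos"])
for n,(x,y),z in(("top",(280,160),6),("scene",(270,225),6)):
    k=read_camera(n);b=cv2.resize(k["color"][y:y+50,x:x+67],None,fx=6,fy=6,interpolation=cv2.INTER_CUBIC)[:,:,::-1].copy()
    print(n,"red",cen(b,x,y,6),"yel",cen(b,x,y,6,True))
E
python3 c2.py
```

```text
[-2.78732786 16.0466311   2.45564186] [ 3.09011359  0.66521094 -0.22662911] [ 0.52000407 -0.18754876  0.06493154]
top red [(array([303.51, 182.25]), 23.3), (array([314.18, 202.44]), 7.9)] yel [(array([300.71, 184.07]), 10.8)]
scene red [(array([274.68, 242.4 ]), 10.1), (array([304.8 , 263.29]), 45.8)] yel [(array([305.32, 258.21]), 12.2), (array([305.03, 267.72]), 9.7)]
```

The pointer hasn't moved over the last 10 mm of commanded push while the force rose from 12 N to 16 N, so it is resting on the pin. Releasing to mid-gap.

Emit:
jog_arm([
  {"slide":[0,5,0],"angular":[0,0,0],"fingers":0.5},
  {"slide":[0,10,0],"angular":[0,0,0],"fingers":0.45},
  {"slide":[0,15,0],"angular":[0,0,0],"fingers":0.4},
  {"slide":[0,15,0],"angular":[0,0,0],"fingers":0.35},
  {"slide":[0,15,0],"angular":[0,0,0],"fingers":0.35},
])

```text
clock: 21.2
tcp_pos: [0.5144, -0.1802, 0.0665]
orientation: [-0.001, -0.294, 0.956, 0.001]
wrist_force: [-3.0, 3.9, -2.4]
finger_gap: 0.0555
grip_force: 2.6
```

```bash
python3 c2.py
```

```text
[-3.00642426  3.90932559 -2.37322554] [ 0.82692035  0.5819939  -0.06947111] [ 0.51438574 -0.18021798  0.06649598]
top red [(array([303.52, 182.27]), 23.3), (array([313.1 , 202.19]), 8.7)] yel [(array([300.71, 184.06]), 10.7)]
scene red [(array([276.09, 242.14]), 9.3), (array([304.94, 263.29]), 46.5)] yel [(array([305.33, 258.2 ]), 12.3), (array([305.04, 267.71]), 9.6)]
```

Emit:
jog_arm([
  {"slide":[0,5,0],"angular":[0,0,0],"fingers":0.35},
  {"slide":[0,9,0],"angular":[0,0,0],"fingers":0.35},
  {"slide":[0,9,0],"angular":[0,0,0],"fingers":0.35},
])

```text
clock: 21.55
tcp_pos: [0.511, -0.174, 0.0676]
orientation: [0.0, -0.294, 0.956, -0.001]
wrist_force: [-0.6, -0.7, 0.2]
finger_gap: 0.0553
grip_force: 0.0
```

```bash
python3 c2.py
```

```text
[-0.57625059 -0.69511787  0.15221705] [ 0.04783887  0.02831565 -0.01552822] [ 0.51101612 -0.1740172   0.06758685]
top red [(array([303.49, 182.23]), 23.0), (array([313.06, 202.13]), 9.1)] yel [(array([300.71, 184.07]), 10.9)]
scene red [(array([276.31, 242.1 ]), 9.3), (array([305.02, 263.22]), 47.9)] yel [(array([305.33, 258.22]), 12.4), (array([305.03, 267.71]), 9.6)]
```

Emit:
jog_arm([
  {"slide":[0,0,-25],"angular":[0,0,0],"fingers":0.35},
  {"slide":[0,0,-60],"angular":[0,0,0],"fingers":0.35},
  {"slide":[0,0,-95],"angular":[0,0,0],"fingers":0.35},
  {"slide":[40,-30,-110],"angular":[0,0,0],"fingers":0.35},
  {"slide":[75,-55,-110],"angular":[0,0,0],"fingers":0.35},
  {"slide":[75,-55,-110],"angular":[0,0,0],"fingers":0.35},
  {"slide":[75,-55,-110],"angular":[0,0,0],"fingers":0.35},
])

```text
clock: 22.23
tcp_pos: [0.4794, -0.2648, 0.178]
orientation: [0.001, -0.292, 0.956, -0.001]
wrist_force: [0.2, 0.2, 0.4]
finger_gap: 0.0556
grip_force: 0.0
```

```bash
python3 c2.py; python3 - <<'E'
from h import *
p=read_camera("top");q=read_camera("scene")
c=lambda k,x,y:cv2.resize(k["color"][y:y+110,x:x+130],None,fx=3,fy=3,interpolation=cv2.INTER_CUBIC)
cv2.imwrite("pics/p8.png",np.hstack([c(p,260,150),c(q,220,200)])[:,:,::-1])
E
```

```text
[0.22016149 0.18768098 0.39447759] [-0.0117838   0.05418917  0.01962908] [ 0.479372   -0.2648147   0.17795559]
top red [(array([303.51, 182.25]), 23.0), (array([313.08, 202.13]), 8.5)] yel [(array([300.65, 183.99]), 11.4)]
scene red [(array([276.16, 241.85]), 9.2), (array([304.82, 263.31]), 45.7)] yel [(array([305.36, 258.15]), 12.7), (array([305.05, 267.71]), 9.7)]
```

View pics/p8.png

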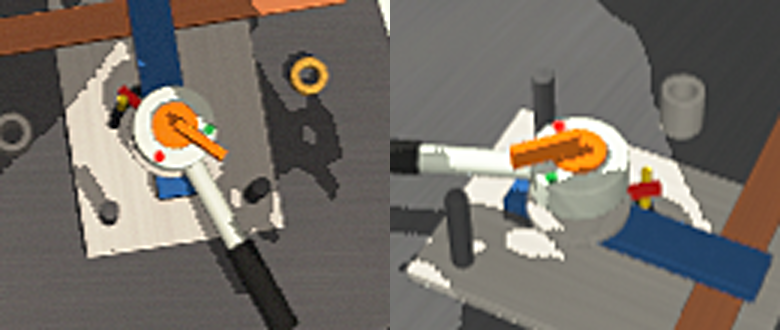

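The final view shows the pointer (128,98) against the pin (120,106), the tab on the green-dot side of the handle, and the spares and arm clear.

```bash
python3 -c "
from workcell import *
print(hand_in())"
```

```text
the job is handed in; nothing more can be done
None
```

I flipped the lever fully to loosen and worked the handle until I felt the red pointer come to rest on the yellow pin (about 15–16 N at the grip, under the roughly 29 N that would snap it); I left the lever on loosen with the arm clear, didn't touch the mug, tin, socket or nut, and handed in at about 22 s — no verdict was returned.

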